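Line up the canister set in the caddy by size

TASK

Put the four black canisters away in the wooden caddy in order of size, one standing upright in each compartment: the smallest in the compartment nearest the kettle, then each next larger one, so that the largest is at the far end by the toaster. Set them down rather than dropping them, and do not knock over the glass tumbler that stands among them.

Things in the scene. Friction and masses are not known exactly. Their poses are not given: they have to be found in the camera images.
- canister_tiny: the smallest of four loose round black canisters with steel lids: 62 mm across, 60 mm tall to the lid's flat top, plus an upright steel knob 22 mm across and 26 mm tall in the lid's middle (grip it here; the lid is fixed on); 160 to 260 g. It stands on the worktop between robot and caddy. Origin: centre of its underside, z up.
- canister_small: the second smallest of four loose round black canisters with steel lids: 70 mm across, 82 mm tall to the lid's flat top, plus an upright steel knob 22 mm across and 26 mm tall in the lid's middle (grip it here; the lid is fixed on); 240 to 390 g. It stands on the worktop between robot and caddy. Origin: centre of its underside, z up.
- canister_large: the second largest of four loose round black canisters with steel lids: 78 mm across, 104 mm tall to the lid's flat top, plus an upright steel knob 22 mm across and 26 mm tall in the lid's middle (grip it here; the lid is fixed on); 336 to 546 g. It stands on the worktop between robot and caddy. Origin: centre of its underside, z up.
- canister_huge: the largest of four loose round black canisters with steel lids: 86 mm across, 126 mm tall to the lid's flat top, plus an upright steel knob 22 mm across and 26 mm tall in the lid's middle (grip it here; the lid is fixed on); 440 to 715 g. It stands on the worktop between robot and caddy. Origin: centre of its underside, z up.
- bay_1: cork pad, 104 x 104 x 3 mm, filling the floor of the leftmost (+y) of the fixed wooden caddy's four compartments. Origin: centre of its underside, 8 mm above the worktop; canisters stand on its top. y: along the row, to the left; x: across it, away from the robot. Compartments: 108 x 108 mm inside, 114 mm apart; outer walls 36 mm high, partitions 30 mm, 6 mm thick.
- bay_2: cork pad, 104 x 104 x 3 mm, filling the floor of the second from the left of the fixed wooden caddy's four compartments. Origin: centre of its underside, 8 mm above the worktop; canisters stand on its top. y: along the row, to the left; x: across it, away from the robot. Compartments: 108 x 108 mm inside, 114 mm apart; outer walls 36 mm high, partitions 30 mm, 6 mm thick.
- bay_3: cork pad, 104 x 104 x 3 mm, filling the floor of the third from the left of the fixed wooden caddy's four compartments. Origin: centre of its underside, 8 mm above the worktop; canisters stand on its top. y: along the row, to the left; x: across it, away from the robot. Compartment 108 x 108 mm inside.
- bay_4: cork pad, 104 x 104 x 3 mm, filling the floor of the rightmost (-y) of the fixed wooden caddy's four compartments. Origin: centre of its underside, 8 mm above the worktop; canisters stand on its top. y: along the row, to the left; x: across it, away from the robot. Compartment 108 x 108 mm inside.
- kettle: steel electric kettle with a black handle, 152 mm across, 206 mm tall, fixed, beyond one end of the caddy (left or right; a fixed steel toaster, 260 x 160 x 182 mm, stands beyond the other end). Origin: centre of the underside of its base.
- tumbler: clear glass tumbler, empty, 68 mm across at the rim, 95 mm tall, standing loose among the canisters; a white mug, 92 mm tall, is left of them. Nothing between robot and caddy is taller than the largest canister. Origin: centre of its underside, z up.
Things that resemble listed ones, but are neither listed nor needed, are in the scene too. Leave any blue look-alike of the kettle alone. What is shaped like the canister_large but red or turquoise is not meant.

How it is judged:
At the end, for the whole second after the job is handed in: One canister stands on the cork pad of each compartment (inside its walls, within 34 mm of its middle), sizes rising from the smallest nearest the kettle to the largest at the other end, upright within 0.08 rad, at rest; the tumbler still stands (tilt below 0.15 rad) (((world y of kettle above 0 m and horizontal distance between canister_tiny and bay_1 below 0.034 m and z of canister_tiny in the frame of bay_1 between -0.003 and 0.01 m and horizontal distance between canister_small and bay_2 below 0.034 m and z of canister_small in the frame of bay_2 between -0.003 and 0.01 m and horizontal distance between canister_large and bay_3 below 0.034 m and z of canister_large in the frame of bay_3 between -0.003 and 0.01 m and horizontal distance between canister_huge and bay_4 below 0.034 m and z of canister_huge in the frame of bay_4 between -0.003 and 0.01 m) or (world y of kettle below 0 m and horizontal distance between canister_tiny and bay_4 below 0.034 m and z of canister_tiny in the frame of bay_4 between -0.003 and 0.01 m and horizontal distance between canister_small and bay_3 below 0.034 m and z of canister_small in the frame of bay_3 between -0.003 and 0.01 m and horizontal distance between canister_large and bay_2 below 0.034 m and z of canister_large in the frame of bay_2 between -0.003 and 0.01 m and horizontal distance between canister_huge and bay_1 below 0.034 m and z of canister_huge in the frame of bay_1 between -0.003 and 0.01 m)) and angle between each of canister_tiny, canister_small, canister_large, canister_huge's own z axis and vertical below 0.08 rad and linear speed of each of canister_tiny, canister_small, canister_large, canister_huge below 0.02 m/s and angle between tumbler's own z axis and vertical below 0.15 rad); the robot touches nothing.
It fails at once if a canister is dropped (falls freely faster than 0.8 m/s, about 30 mm) ((linear speed of canister_tiny above 0.8 m/s and contact force between canister_tiny and the fingers below 0.3 N) or (linear speed of canister_small above 0.8 m/s and contact force between canister_small and the fingers below 0.3 N) or (linear speed of canister_large above 0.8 m/s and contact force between canister_large and the fingers below 0.3 N) or (linear speed of canister_huge above 0.8 m/s and contact force between canister_huge and the fingers below 0.3 N)).
It fails at once if the tumbler is knocked over (tilted beyond 0.5 rad) (angle between tumbler's own z axis and vertical above 0.5 rad).
It also fails if it takes over 112 s, if anything falls off the work surface, if the arm or the gripper's body presses on something with over 40 N, if the wrist force passes 120 N, or if a joint passes its speed limit or range.

ROBOT

A 6-joint arm with a two-finger parallel gripper is mounted at the origin on the work surface. World frame = base frame: x ahead of the robot, y to its left, z up, the work surface at z = 0. Lengths are in m, angles in rad, forces in N, time in s.
With the tool pointing down it reaches from about 0.325 to 0.925 m from the base axis. Payload 3.1 kg.
Tool frame: the origin (TCP) lies between the finger pads; the fingertips stand 25 mm ahead of it and the grasp point (between the pads) lies 6 mm ahead of it (ctrl.tcp_to_tips is the distance from the TCP to the fingertips, in m); z points along the fingers, y is the line along which they close (so a half turn about z gives the same grasp; the last joint's range is limited). The gripper opens to 85 mm and grips with 20 to 120 N. Pads are 22 mm wide; open, the fingers measure 114 mm over their backs; the gripper's body (76 mm by 85 mm) begins 54 mm behind the grasp point. The pads swing forward as they close: fully open they stand 13 mm farther back than shut.
Start: joints at [1.112, 0.217, 1.613, -0, 1.311, -0.112], TCP at [0.212, 0.588, 0.256] pointing down, gripper open.
Joint ranges: [-2.75, 2.75], [-0.78, 2.1], [0.31, 2.55], [-1.13, 4.27], [0.13, 2.63], [-2.58, 2.58]. Speed limits (rad/s): [2.79, 2.79, 3.14, 3.14, 3.14, 3.14].

INTERFACE

Orientations are given as a 3x3 rotation matrix whose columns are the frame's x, y, z axes.
In Python, from cell import status, vision, ctrl gives the robot as it stands.
- The arm moves only by the tool step_arm, never from a script. Its arguments are lists of equal length, an entry for each row: "linear": the shift along the tool's x, y, z in cm, a list of three; "dr": the turn, a rotation vector about the tool's x, y, z in rad, a list of three. A call has 1 to 10 rows; each row shifts and turns the commanded pose from where the row before left it, along the tool's axes as they then stand; what a row does not reach is not made up. A row lasts 1/12 s, in which the tool goes at most 41.7 mm and 7.16 degrees, less where a joint would pass 70% of its speed; a pose out of reach is approached as far as the arm can. A call with a gripper value outside its range is refused whole. "fingers" is the closure, from -1 (fully open) to 1 (shut), set as the call begins (left out, the last holds). The fingers move at their own pace and stop on an object; "force" is the grip in N (left out, the last holds). Time passes only in rows, so rows that do not move let the fingers close. It gives the time, the measured TCP pose, the force, the opening and the grip force at its end, in the units of the state.
- status.sense(): the state, without advancing time (a new reading comes with each control period).
- vision.get_image(name): name is "scene" or "top" or "wrist"; returns a dict with "pixels" (420x560x3 uint8, red, green, blue), "range_z" (420x560 float32, m along the optical axis (not along the pixel's ray), 0 where there is no reading), "fx", "fy", "cx", "cy" (pixels), "k1" (the pictures are not rectified: a ray, as slopes to the right and down, at radius r is drawn at 1 + k1 r^2 times it, then the intrinsics apply), "T" (4x4, takes a point from camera to world coordinates); the wrist camera has in their place "mount" (4x4, takes a point from camera to tool coordinates, whose origin is the TCP and whose axes are the flange's). Camera axes: x right, y down, z forward; pixel columns grow to the right and rows downward; lengths in m; the calibration is good to about 2 mm. A picture is of the moment at which its call begins: read the wrist's pose just before it.
- ctrl.job_done(): hands the job in; it is judged then, once.
The state is a dict: "time_s": time; "joint_positions": joint angles; "joint_velocities": joint speeds; "joint_efforts": joint torques, N m; "ee_pos": TCP position; "tcp_rot": TCP orientation; "wrist_force": force on the tool from outside, world axes, zero at the start; "moment": the same for the moment, N m; "opening": finger opening in m; "grip_force": force on a finger pad.
Only numpy, scipy, OpenCV 4.12 (cv2) and the standard library are available. Lean on these libraries where they do the work, as an engineer would, in place of code of your own. Each camera call takes 0.05 s, during which the arm holds its last target. There are 200 camera calls.

## Working session

There is one attempt and no reset: what is moved stays moved. The work goes in short steps, Python scripts to look and compute and a tool call to move; the robot and the scene stay as the last step left them, time stands still between calls to the robot, and variables do not carry over. Pictures are saved under pics/ and viewed, at most 14 in all, crops included, and the job is handed in when it is done.

Besides the shell and the picture viewer there is one more tool, called after "Request:" as name(argument=value, ...) on one line, values as JSON. step_arm: Moves the arm, as the interface text tells. Its arguments: {"type":"object","properties":{"linear":{"type":"array","items":{"type":"array","items":{"type":"number"}}},"dr":{"type":"array","items":{"type":"array","items":{"type":"number"}}},"fingers":{"type":"number"},"force":{"type":"number"}},"required":["linear","dr"]}

```bash
mkdir -p pics
cat > h.py <<'E'
import numpy as np, cv2
from cell import status, vision, ctrl
def grab(name):
    s=status.sense(); im=vision.get_image(name)
    if 'T' in im: T=np.array(im['T'])
    else:
        W=np.eye(4);W[:3,:3]=s['tcp_rot'];W[:3,3]=s['ee_pos'];T=W@np.array(im['mount'])
    return im,T
def cloud(im,T):
    z=im['range_z'];h,w=z.shape
    u,v=np.meshgrid(np.arange(w),np.arange(h))
    xd=(u-im['cx'])/im['fx'];yd=(v-im['cy'])/im['fy'];x,y=xd.copy(),yd.copy()
    for _ in range(8):
        f=1+im['k1']*(x*x+y*y);x,y=xd/f,yd/f
    P=np.stack([x*z,y*z,z],-1)@T[:3,:3].T+T[:3,3]
    P[z<=0]=np.nan
    return P
def save(n,px): cv2.imwrite(n,px[...,::-1])
E
python3 - <<'E'
from h import *
for n in('top','scene'):
    im,T=grab(n);P=cloud(im,T);np.savez(n,P=P,px=im['pixels']);save(f'pics/{n}.png',im['pixels'])
s=status.sense();print(s['time_s'],np.round(s['tcp_rot'],3),s['ee_pos'],s['opening'])
E
```

```text
0.1 [[-0.94   0.34  -0.001]
 [ 0.34   0.94  -0.002]
 [ 0.    -0.002 -1.   ]] [0.21211693 0.58715243 0.25506724] 0.08534642133926773
```

View pics/top.png

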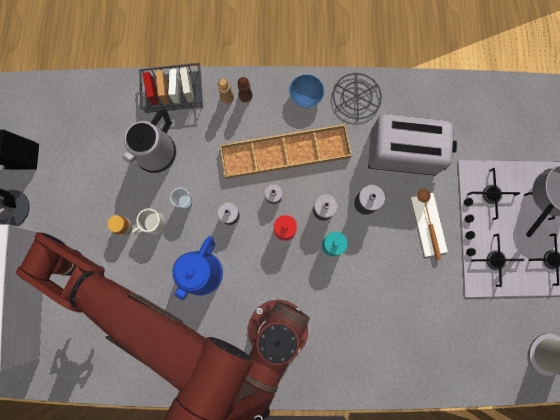

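View pics/scene.png

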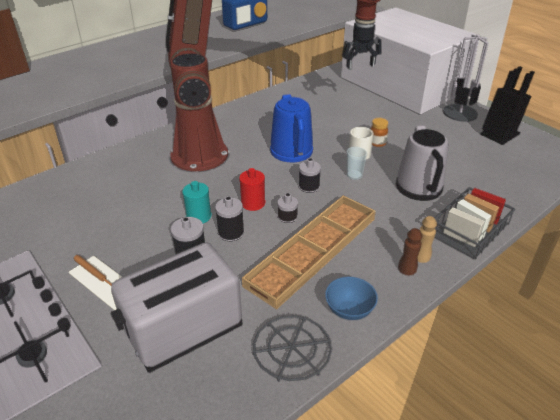

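The top view shows black canisters at (273,193), (228,213), (325,206) and (371,198). The red one (285,227) and turquoise one (335,243) are look-alikes. The steel kettle is at (150,145), left of the caddy, with a blue look-alike at (197,272). The tumbler is at (180,198), and the caddy corners are about (220,147), (347,126), (351,155) and (224,177).

Run:
```python
from h import *
d=np.load('top.npz');P=d['P'];px=d['px']
for n,(u,v) in dict(tiny=(273,193),small=(228,213),large=(325,206),huge=(371,198),red=(285,227),turq=(335,243),tumbler=(180,198),mug=(148,221),kettle=(150,145),toaster=(412,145),blue=(197,272)).items():
    W=P[v-28:v+29,u-28:u+29].reshape(-1,3);g=np.argwhere(np.ones((57,57)))-28
    r=12 if n not in('kettle','toaster','blue') else 27
    m=(np.hypot(*g.T)<=r)&(W[:,2]>.03);Q=W[m];zt=np.nanmax(Q[:,2])
    k=Q[Q[:,2]>zt-.008]
    lid=Q[(Q[:,2]>zt-.034)&(Q[:,2]<zt-.018)]
    print(n,'top',zt.round(3),'knob',k.mean(0).round(4),len(k),'lid',((lid.min(0)+lid.max(0))/2).round(4) if len(lid) else 0,np.median(lid[:,2]).round(3) if len(lid) else 0,len(lid), np.ptp(lid,0).round(3) if len(lid) else 0)
# caddy: rim points
hsv=cv2.cvtColor(px,cv2.COLOR_RGB2HSV)
m=np.zeros(P.shape[:2],bool);m[115:185,210:360]=True
m&=(P[...,2]>.006)&(P[...,2]<.045)&(hsv[...,1]>70)
m=cv2.morphologyEx(m.astype('u1'),cv2.MORPH_OPEN,np.ones((3,3)))>0
r=cv2.minAreaRect((P[m][:,:2]*1000).astype('f4'));print('caddy',r,m.sum())
for u,v in[(237,159),(269,153),(299,149),(332,142)]:print(P[v,u].round(4))
crop=px[115:265,140:400];save('pics/crop.png',cv2.resize(crop,None,fx=3,fy=3,interpolation=cv2.INTER_CUBIC))
```

```text
tiny top 0.094 knob [0.4687 0.0179 0.0896] 19 lid [0.4685 0.0181 0.0679] 0.063 124 [0.057 0.059 0.016]
small top 0.117 knob [0.3966 0.1761 0.1127] 16 lid [0.3962 0.1737 0.0913] 0.086 136 [0.066 0.065 0.016]
large top 0.139 knob [ 0.4175 -0.1577  0.1335] 20 lid [ 0.4175 -0.159   0.1118] 0.107 208 [0.076 0.074 0.014]
huge top 0.161 knob [ 0.4431 -0.3076  0.156 ] 20 lid [ 0.4414 -0.3074  0.1351] 0.129 182 [0.076 0.081 0.016]
red top 0.137 knob [ 0.3477 -0.0231  0.1328] 24 lid [ 0.3476 -0.0217  0.1111] 0.106 261 [0.078 0.074 0.016]
turq top 0.139 knob [ 0.2928 -0.1876  0.1337] 21 lid [ 0.2949 -0.1894  0.1109] 0.107 162 [0.07  0.07  0.011]
tumbler top 0.105 knob [0.4465 0.3424 0.099 ] 31 lid [0.4446 0.3382 0.0784] 0.079 48 [0.061 0.063 0.016]
mug top 0.102 knob [0.3664 0.4321 0.0973] 18 lid [0.3654 0.4458 0.0762] 0.075 39 [0.073 0.075 0.016]
kettle top 0.215 knob [0.6279 0.4579 0.21  ] 16 lid [0.6244 0.4559 0.1892] 0.191 851 [0.143 0.12  0.016]
toaster top 0.193 knob [ 0.6289 -0.4374  0.1872] 321 lid [ 0.6287 -0.4375  0.1673] 0.171 195 [0.157 0.156 0.016]
blue top 0.213 knob [0.1933 0.2747 0.2085] 36 lid [0.1974 0.2731 0.1871] 0.19 896 [0.154 0.119 0.016]
caddy ((630.5506591796875, -22.017471313476562), (125.37029266357422, 461.7087707519531), 10.397760391235352) 3982
[0.6034 0.1522 0.0101]
[0.6271 0.0363 0.0073]
[ 0.6427 -0.0729  0.0077]
[ 0.6688 -0.1932  0.0123]
```

View pics/crop.png

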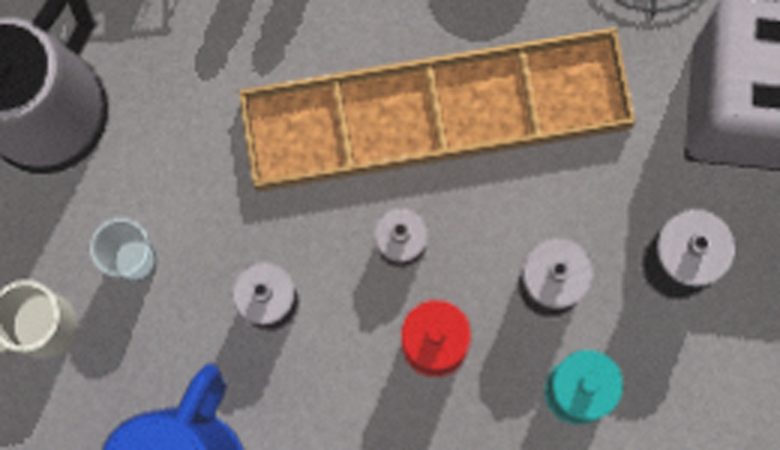

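Candidates, by top-view pixel:

| Object | Pixel | Verdict |
|---|---|---|
| Tiny | (273,193), 63 mm lid | wanted |
| Small | (228,213), 86 mm lid | wanted |
| Large | (325,206), 107 mm lid | wanted |
| Huge | (371,198), 129 mm lid | wanted |
| Red | (285,227) | look-alike |
| Turquoise | (335,243) | look-alike |
| Blue kettle | (197,272) | look-alike |

The crop confirms four steel-lidded canisters. The steel kettle is at y=+0.46, so tiny goes in bay_1 and huge in bay_4. I'll first turn the tool so that tool x is world +y, tool y is world +x and tool z points down.

Request:
step_arm(linear=[[0,0,-0.3],[0,0,-0.3],[0,0,-0.3],[0,0,-0.3],[0,0,-0.3],[0,0,-0.3],[0,0,-0.3],[0,0,-0.3],[0,0,-0.3],[0,0,-0.3]], dr=[[0,0,0.1223],[0,0,0.1223],[0,0,0.1223],[0,0,0.1223],[0,0,0.1223],[0,0,0.1223],[0,0,0.1223],[0,0,0.1223],[0,0,0.1223],[0,0,0.1223]], fingers=-0.3, force=70)

```text
time_s: 0.93
ee_pos: [0.2122, 0.5874, 0.2856]
tcp_rot: [[0.005, 1.0, -0.001], [1.0, -0.005, -0.001], [-0.001, -0.001, -1.0]]
wrist_force: [0.3, -0.5, 0.4]
opening: 0.0557
grip_force: 0.0
```

Run:
```python
from h import *
s=status.sense();print(s['time_s'],np.round(s['tcp_rot'],3),np.round(s['ee_pos'],4),s['opening'],np.round(s['joint_positions'],3))
d=np.load('top.npz');P=d['P'];px=d['px']
m=np.zeros(P.shape[:2],bool);m[115:185,210:360]=True
m&=(P[...,2]>.024)&(P[...,2]<.05)
Q=P[m][:,:2]
a=np.radians(10.4)
for a in np.radians([9.4,9.9,10.4,10.9]):
    ex=np.array([np.cos(a),np.sin(a)]);ey=np.array([-ex[1],ex[0]])
    A=Q@ex;B=Q@ey;print(np.degrees(a),m.sum(),np.percentile(A,[0,2,98,100]).round(4),np.percentile(B,[0,2,98,100]).round(4),np.add(A.min(),A.max())/2*ex+np.add(B.min(),B.max())/2*ey)
```

```text
0.9333 [[ 0.005  1.    -0.001]
 [ 1.    -0.005 -0.001]
 [-0.001 -0.001 -1.   ]] [0.2122 0.5874 0.2856] 0.0556745989404785 [ 1.112  0.195  1.584 -0.     1.364  1.117]
9.4 891 [0.5546 0.5559 0.6804 0.7078] [-0.4103 -0.3526  0.1036  0.1065] [ 0.64750022 -0.04676797]
9.9 891 [0.5545 0.5562 0.6781 0.7042] [-0.4164 -0.3579  0.0981  0.1009] [ 0.64709428 -0.04720207]
10.4 891 [0.5535 0.5553 0.6766 0.7005] [-0.4226 -0.3633  0.0929  0.0954] [ 0.64624627 -0.04772118]
10.9 891 [0.5519 0.5533 0.6766 0.6968] [-0.4287 -0.3686  0.0873  0.09  ] [ 0.64511042 -0.04819337]
```

Request:
step_arm(linear=[[-2,0.9,0],[-3.6,1.6,0],[-3.6,1.6,0],[-3.6,1.6,0],[-3.6,1.6,0],[-3.6,1.6,0],[-3.6,1.6,0],[-3.6,1.6,0],[-3.6,1.6,0],[-3.6,1.6,0]], dr=[[0,0,0],[0,0,0],[0,0,0],[0,0,0],[0,0,0],[0,0,0],[0,0,0],[0,0,0],[0,0,0],[0,0,0]])

```text
time_s: 1.77
ee_pos: [0.3657, 0.2421, 0.2859]
tcp_rot: [[-0.001, 1.0, -0.0], [1.0, 0.001, -0.0], [-0.0, -0.0, -1.0]]
wrist_force: [0.6, 0.2, 0.0]
opening: 0.0555
grip_force: 0.0
```

Request:
step_arm(linear=[[-3.6,1.6,0],[-3.6,1.6,1],[-3.6,1.6,2],[-3.6,1.6,2],[-3.6,1.6,2],[-2.4,1.0,2],[-1.6,0.7,2],[-0.7,0.3,2],[0,0,0],[0,0,0]], dr=[[0,0,0],[0,0,0],[0,0,0],[0,0,0],[0,0,0],[0,0,0],[0,0,0],[0,0,0],[0,0,0],[0,0,0]])

```text
time_s: 2.6
ee_pos: [0.4618, 0.0231, 0.1583]
tcp_rot: [[0.0, 1.0, -0.004], [1.0, -0.0, 0.001], [0.001, -0.004, -1.0]]
wrist_force: [-0.3, 0.7, 0.9]
opening: 0.0557
grip_force: 0.0
```

Run:
```python
from h import *
im,T=grab('wrist');P=cloud(im,T);save('pics/w1.png',im['pixels']);print(T.round(3))
Z=P[...,2]
k=P[(Z>.078)&(Z<.095)&(np.hypot(P[...,0]-.4687,P[...,1]-.018)<.03)];print(len(k),k.mean(0) if len(k) else 0)
s=status.sense();print(s['ee_pos'],s['time_s'])
```

```text
[[ 1.     0.002 -0.006  0.464]
 [ 0.    -0.965 -0.261  0.089]
 [-0.006  0.261 -0.965  0.277]
 [ 0.     0.     0.     1.   ]]
775 [0.47238403 0.02031649 0.08653938]
[0.46282758 0.02350769 0.15968819] 2.65
```

View pics/w1.png

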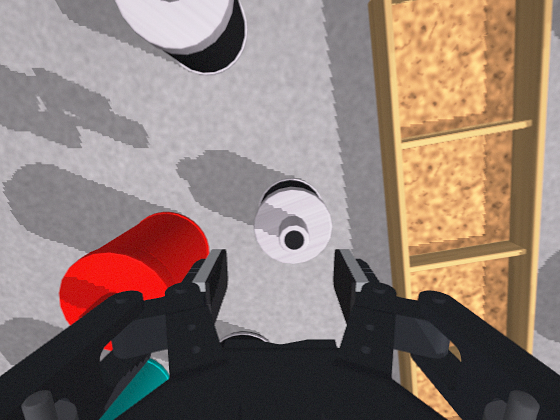

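The wrist view shows the tiny canister's knob at (294,238) between the fingers, with red to the left and clear of them.

Request:
step_arm(linear=[[-0.3,0.4,0.5],[-0.2,0.35,0.9],[0,0,1.1],[0,0,1.1],[0,0,1.1],[0,0,1.0],[0,0,0.8],[0,0,0.4],[0,0,0],[0,0,0]], dr=[[0,0,0],[0,0,0],[0,0,0],[0,0,0],[0,0,0],[0,0,0],[0,0,0],[0,0,0],[0,0,0],[0,0,0]])

```text
time_s: 3.48
ee_pos: [0.4706, 0.0182, 0.0904]
tcp_rot: [[-0.001, 1.0, -0.001], [1.0, 0.001, 0.0], [0.0, -0.001, -1.0]]
wrist_force: [-0.3, 0.6, 0.5]
opening: 0.0553
grip_force: 0.0
```

Request:
step_arm(linear=[[0,0,0.2],[0,0,0],[0,0,0],[0,0,0],[0,0,0],[0,0,0]], dr=[[0,0,0],[0,0,0],[0,0,0],[0,0,0],[0,0,0],[0,0,0]], fingers=1, force=70)

```text
time_s: 3.98
ee_pos: [0.4711, 0.0182, 0.0894]
tcp_rot: [[-0.001, 1.0, 0.001], [1.0, 0.001, -0.0], [-0.0, 0.001, -1.0]]
wrist_force: [-2.0, 0.8, 5.3]
opening: 0.0197
grip_force: 68.5
```

Request:
step_arm(linear=[[0,0,-0.4],[0,0,-0.8],[0,0,-1.2],[0,0,-1.4],[0,0,-1.4],[0,0,-1.0],[0,0,-0.5],[0,0,0]], dr=[[0,0,0],[0,0,0],[0,0,0],[0,0,0],[0,0,0],[0,0,0],[0,0,0],[0,0,0]])

```text
time_s: 4.65
ee_pos: [0.4718, 0.0181, 0.1572]
tcp_rot: [[-0.001, 1.0, 0.003], [1.0, 0.001, -0.0], [-0.0, 0.003, -1.0]]
wrist_force: [1.2, 0.3, -2.0]
opening: 0.0194
grip_force: 68.5
```

Request:
step_arm(linear=[[0.6,0.6,0],[1.2,1.2,0],[1.6,1.6,0],[1.8,1.8,0],[1.8,1.8,0],[1.8,1.8,0],[1.6,1.6,0],[1.2,1.2,0],[0.8,0.9,0],[0.4,0.4,0]], dr=[[0,0,0],[0,0,0],[0,0,0],[0,0,0],[0,0,0],[0,0,0],[0,0,0],[0,0,0],[0,0,0],[0,0,0]])

```text
time_s: 5.48
ee_pos: [0.6002, 0.148, 0.1541]
tcp_rot: [[-0.002, 1.0, -0.001], [1.0, 0.002, 0.0], [0.0, -0.001, -1.0]]
wrist_force: [1.2, 0.8, -1.3]
opening: 0.0192
grip_force: 68.6
```

Run:
```python
from h import *
im,T=grab('wrist');save('pics/w2.png',im['pixels'])
s=status.sense();print(s['ee_pos'],s['opening'],s['grip_force'],s['wrist_force'],s['moment'])
```

```text
[0.60029052 0.14804263 0.15421249] 0.01977332603442149 68.63654494285583 [ 0.6037481  -0.07120795 -2.16488636] [ 0.07561554 -0.04746222 -0.0324239 ]
```

View pics/w2.png

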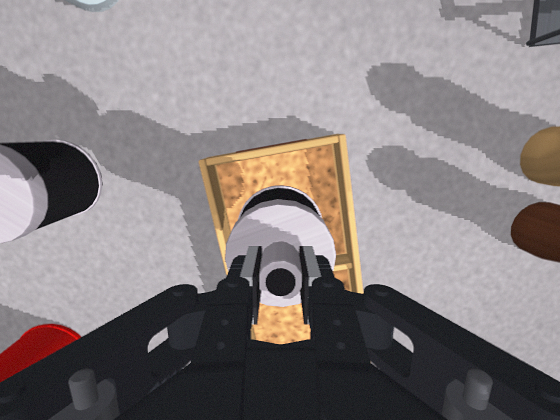

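The canister is held over bay_1 (compartment corners at about (200,160) and (342,135)) and is well centred. Next I lower it.

Request:
step_arm(linear=[[0,0,0.5],[0,0,1.0],[0,0,1.0],[0,0,1.0],[0,0,0.8],[0,0,0.5],[0,0,0.3],[0,0,0.1],[0,0,0]], dr=[[0,0,0],[0,0,0],[0,0,0],[0,0,0],[0,0,0],[0,0,0],[0,0,0],[0,0,0],[0,0,0]])

```text
time_s: 6.28
ee_pos: [0.5996, 0.1463, 0.1036]
tcp_rot: [[-0.001, 1.0, -0.0], [1.0, 0.001, 0.0], [0.0, -0.0, -1.0]]
wrist_force: [0.3, 0.6, -1.1]
opening: 0.0197
grip_force: 68.6
```

Request:
step_arm(linear=[[0,0,0.1],[0,0,0.1],[0,0,0.1],[0,0,0]], dr=[[0,0,0],[0,0,0],[0,0,0],[0,0,0]])

```text
time_s: 6.62
ee_pos: [0.5997, 0.1464, 0.1009]
tcp_rot: [[-0.001, 1.0, 0.0], [1.0, 0.001, 0.0], [0.0, 0.0, -1.0]]
wrist_force: [-0.8, -0.3, -1.5]
opening: 0.0195
grip_force: 68.6
```

Request:
step_arm(linear=[[0,0,0.1],[0,0,0.05],[0,0,0],[0,0,0]], dr=[[0,0,0],[0,0,0],[0,0,0],[0,0,0]])

```text
time_s: 6.95
ee_pos: [0.5999, 0.1464, 0.1004]
tcp_rot: [[-0.001, 1.0, 0.0], [1.0, 0.001, 0.0], [0.0, 0.0, -1.0]]
wrist_force: [-2.3, -0.4, 5.3]
opening: 0.0197
grip_force: 69.3
```

Request:
step_arm(linear=[[0,0,0],[0,0,0],[0,0,0],[0,0,0],[0,0,-1],[0,0,-2],[0,0,-2.5],[0,0,-2.5],[0,0,-2],[0,0,0]], dr=[[0,0,0],[0,0,0],[0,0,0],[0,0,0],[0,0,0],[0,0,0],[0,0,0],[0,0,0],[0,0,0],[0,0,0]], fingers=-0.3)

```text
time_s: 7.78
ee_pos: [0.6034, 0.1469, 0.2061]
tcp_rot: [[-0.001, 1.0, 0.011], [1.0, 0.001, 0.001], [0.001, 0.011, -1.0]]
wrist_force: [0.9, 0.3, 1.1]
opening: 0.0555
grip_force: 0.0
```

Request:
step_arm(linear=[[0.2,-1.5,0],[0.4,-3,0],[0.5,-3.5,0],[0.5,-3.5,0],[0.5,-3.5,0],[0.4,-2.8,0],[0.2,-1.6,0],[0.1,-0.9,0],[0,0,0],[0,0,0]], dr=[[0,0,0],[0,0,0],[0,0,0],[0,0,0],[0,0,0],[0,0,0],[0,0,0],[0,0,0],[0,0,0],[0,0,0]])

```text
time_s: 8.62
ee_pos: [0.3971, 0.1742, 0.1995]
tcp_rot: [[-0.001, 1.0, 0.001], [1.0, 0.001, 0.0], [0.0, 0.001, -1.0]]
wrist_force: [0.7, -0.0, 0.9]
opening: 0.0559
grip_force: 0.0
```

```bash
cat >> h.py <<'E'
def canisters(P):
    "lid-top centres by circle fit on lid points, for known heights"
    return P
def knob(P,x,y,zt,r=.03):
    Z=P[...,2];m=(np.hypot(P[...,0]-x,P[...,1]-y)<r)
    k=P[m&(abs(Z-zt)<.004)];return len(k),(k[:,:2].min(0)+k[:,:2].max(0))/2 if len(k) else None
E
python3 - <<'E'
from h import *
im,T=grab('top');P=cloud(im,T)
m=(P[...,2]>.08)&(P[...,2]<.12)&(np.hypot(P[...,0]-.6,P[...,1]-.146)<.05);print('tiny knob',m.sum(),P[m].mean(0) if m.any() else 0)
im,T=grab('wrist');P=cloud(im,T);save('pics/w3.png',im['pixels']);print(knob(P,.3966,.1745,.108))
s=status.sense();print(s['ee_pos'],s['time_s'],s['joint_positions'])
E
```

```text
tiny knob 34 [0.59595026 0.14653577 0.09751953]
(613, array([0.3998262 , 0.17457698]))
[0.39796491 0.17410092 0.19966542] 8.7167 [ 2.50669888e-01 -1.46432630e-01  2.09922628e+00 -2.18848230e-04
  1.18731174e+00  2.50206323e-01]
```

View pics/w3.png

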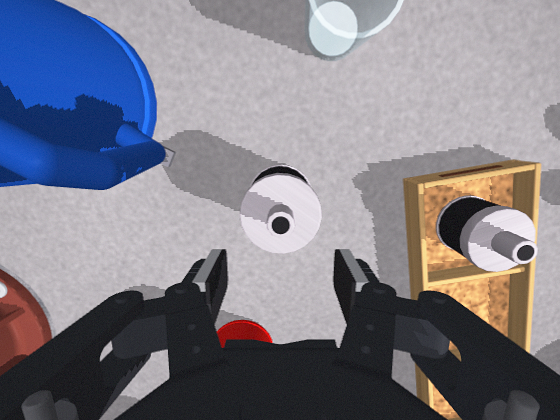

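Tiny stands upright in bay_1 at (500,240). The small canister's knob at (281,222) is centred between the fingers. Blue's handle ends at (165,155), clear of the fingers.

Request:
step_arm(linear=[[0,0.1,0.6],[0,0,1.2],[0,0,1.4],[0,0,1.4],[0,0,1.4],[0,0,1.2],[0,0,0.8],[0,0,0.5],[0,0,0.2],[0,0,0.1]], dr=[[0,0,0],[0,0,0],[0,0,0],[0,0,0],[0,0,0],[0,0,0],[0,0,0],[0,0,0],[0,0,0],[0,0,0]])

```text
time_s: 9.55
ee_pos: [0.3979, 0.1741, 0.111]
tcp_rot: [[-0.001, 1.0, -0.0], [1.0, 0.001, -0.0], [-0.0, -0.0, -1.0]]
wrist_force: [0.5, 0.0, -0.2]
opening: 0.0551
grip_force: 0.0
```

Request:
step_arm(linear=[[0,0,0],[0,0,0],[0,0,0],[0,0,0],[0,0,0],[0,0,0]], dr=[[0,0,0],[0,0,0],[0,0,0],[0,0,0],[0,0,0],[0,0,0]], fingers=1)

```text
time_s: 10.05
ee_pos: [0.3982, 0.1744, 0.1122]
tcp_rot: [[-0.001, 1.0, 0.001], [1.0, 0.001, 0.0], [0.0, 0.001, -1.0]]
wrist_force: [-1.8, -0.9, 5.7]
opening: 0.0195
grip_force: 68.5
```

Request:
step_arm(linear=[[0,0,-0.4],[0,0,-0.8],[0,0,-1.2],[0,0,-1.4],[0,0,-1.4],[-0.4,0.4,-1.0],[-1.0,1.0,-0.5],[-1.6,1.6,0],[-2,2,0],[-2,2,0]], dr=[[0,0,0],[0,0,0],[0,0,0],[0,0,0],[0,0,0],[0,0,0],[0,0,0],[0,0,0],[0,0,0],[0,0,0]])

```text
time_s: 10.88
ee_pos: [0.4682, 0.1033, 0.1784]
tcp_rot: [[-0.002, 1.0, 0.0], [1.0, 0.002, -0.0], [-0.0, 0.0, -1.0]]
wrist_force: [0.1, 0.2, -1.7]
opening: 0.0197
grip_force: 68.6
```

Request:
step_arm(linear=[[-2,2.2,0],[-1.8,2.4,0],[-1.4,2.4,0],[-0.9,2.4,0],[-0.6,2.1,0],[-0.3,1.6,0],[0,1.1,0],[0,0.7,0],[0,0.3,0],[0,0,0]], dr=[[0,0,0],[0,0,0],[0,0,0],[0,0,0],[0,0,0],[0,0,0],[0,0,0],[0,0,0],[0,0,0],[0,0,0]])

```text
time_s: 11.72
ee_pos: [0.6198, 0.0342, 0.1779]
tcp_rot: [[-0.001, 1.0, -0.001], [1.0, 0.001, -0.0], [-0.0, -0.001, -1.0]]
wrist_force: [0.2, -0.3, -1.8]
opening: 0.0195
grip_force: 68.7
```

Request:
step_arm(linear=[[0,0,0.5],[0,0,1.0],[0,0,1.0],[0,0,1.0],[0,0,0.8],[0,0,0.5],[0,0,0.3],[0,0,0.15],[0,0,0.1],[0,0,0]], dr=[[0,0,0],[0,0,0],[0,0,0],[0,0,0],[0,0,0],[0,0,0],[0,0,0],[0,0,0],[0,0,0],[0,0,0]])

```text
time_s: 12.55
ee_pos: [0.6201, 0.0343, 0.125]
tcp_rot: [[-0.001, 1.0, 0.001], [1.0, 0.001, -0.0], [-0.0, 0.001, -1.0]]
wrist_force: [0.9, 0.1, -1.6]
opening: 0.0198
grip_force: 68.7
```

Request:
step_arm(linear=[[0,0,0.1],[0,0,0],[0,0,0]], dr=[[0,0,0],[0,0,0],[0,0,0]])

```text
time_s: 12.8
ee_pos: [0.62, 0.0344, 0.1241]
tcp_rot: [[-0.001, 1.0, 0.001], [1.0, 0.001, -0.0], [-0.0, 0.001, -1.0]]
wrist_force: [0.2, 0.2, -2.7]
opening: 0.02
grip_force: 68.7
```

Request:
step_arm(linear=[[0,0,0.1],[0,0,0.05],[0,0,0],[0,0,0]], dr=[[0,0,0],[0,0,0],[0,0,0],[0,0,0]])

```text
time_s: 13.13
ee_pos: [0.6201, 0.0343, 0.1233]
tcp_rot: [[-0.001, 1.0, 0.001], [1.0, 0.001, -0.0], [-0.0, 0.001, -1.0]]
wrist_force: [-2.8, -1.0, 3.6]
opening: 0.0197
grip_force: 69.3
```

Request:
step_arm(linear=[[0,0,0],[0,0,0],[0,0,0],[0,0,0],[0,0,-1],[0,0,-2],[0,0,-2.5],[0,0,-2.5],[0,0,-1.7],[0,0,0]], dr=[[0,0,0],[0,0,0],[0,0,0],[0,0,0],[0,0,0],[0,0,0],[0,0,0],[0,0,0],[0,0,0],[0,0,0]], fingers=-0.3)

```text
time_s: 13.97
ee_pos: [0.6231, 0.0342, 0.2256]
tcp_rot: [[-0.001, 1.0, 0.011], [1.0, 0.001, -0.001], [-0.001, 0.011, -1.0]]
wrist_force: [1.0, -0.1, 0.3]
opening: 0.0556
grip_force: 0.0
```

Request:
step_arm(linear=[[-1.2,-1.3,0],[-2.2,-2.4,0],[-2.7,-2.8,0],[-2.7,-2.8,0],[-2.7,-2.8,0],[-2.7,-2.8,0],[-2.2,-2.4,0],[-1.6,-1.7,0],[-0.9,-0.9,0],[-0.3,-0.4,0]], dr=[[0,0,0],[0,0,0],[0,0,0],[0,0,0],[0,0,0],[0,0,0],[0,0,0],[0,0,0],[0,0,0],[0,0,0]])

```text
time_s: 14.8
ee_pos: [0.4151, -0.1588, 0.2183]
tcp_rot: [[0.002, 1.0, -0.001], [1.0, -0.002, 0.0], [0.0, -0.001, -1.0]]
wrist_force: [0.5, -0.2, 0.0]
opening: 0.0559
grip_force: 0.0
```

Run:
```python
from h import *
im,T=grab('top');P=cloud(im,T)
for x,y,z in((.6,.146,.097),(.62,.034,.119)):
    m=(P[...,2]>z-.01)&(P[...,2]<z+.01)&(np.hypot(P[...,0]-x,P[...,1]-y)<.05);print(m.sum(),P[m].mean(0) if m.any() else 0)
im,T=grab('wrist');P=cloud(im,T);save('pics/w4.png',im['pixels']);print(knob(P,.4175,-.158,.130))
s=status.sense();print(s['ee_pos'],s['time_s'],s['joint_positions'])
```

```text
33 [0.59645259 0.14626274 0.09661545]
38 [0.61709685 0.03378128 0.11965832]
(632, array([ 0.4215966 , -0.15793092]))
[ 0.41624383 -0.15796803  0.21864167] 14.9 [-5.20786081e-01 -1.41909786e-01  2.05730014e+00  3.08723940e-04
  1.22702577e+00 -5.20215332e-01]
```

View pics/w4.png

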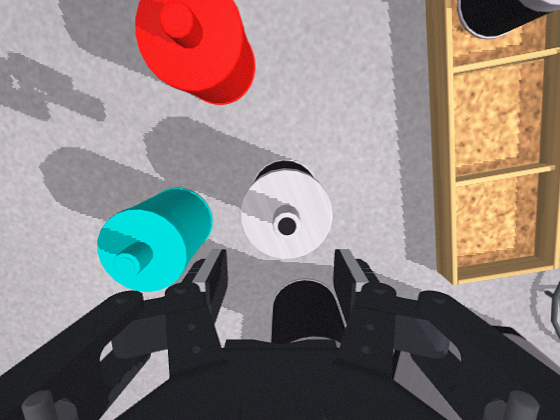

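The large canister's knob at (286,224) is centred between the fingers, and turquoise at (155,245) is clear of them.

Request:
step_arm(linear=[[0,0.2,0.6],[0,0.1,1.2],[0,0,1.4],[0,0,1.4],[0,0,1.3],[0,0,1.1],[0,0,0.7],[0,0,0.5],[0,0,0.2],[0,0,0.1]], dr=[[0,0,0],[0,0,0],[0,0,0],[0,0,0],[0,0,0],[0,0,0],[0,0,0],[0,0,0],[0,0,0],[0,0,0]])

```text
time_s: 15.73
ee_pos: [0.4202, -0.1577, 0.1341]
tcp_rot: [[-0.001, 1.0, 0.0], [1.0, 0.001, 0.0], [0.0, 0.0, -1.0]]
wrist_force: [-0.7, 0.6, 0.3]
opening: 0.0556
grip_force: 0.0
```

Request:
step_arm(linear=[[0,0,0],[0,0,0],[0,0,0],[0,0,0],[0,0,0],[0,0,0]], dr=[[0,0,0],[0,0,0],[0,0,0],[0,0,0],[0,0,0],[0,0,0]], fingers=1, force=80)

```text
time_s: 16.23
ee_pos: [0.4202, -0.1582, 0.1352]
tcp_rot: [[-0.001, 1.0, 0.001], [1.0, 0.001, -0.001], [-0.001, 0.001, -1.0]]
wrist_force: [-2.5, 1.2, 5.5]
opening: 0.0191
grip_force: 78.2
```

Request:
step_arm(linear=[[0,0,-0.4],[0,0,-0.8],[0,0,-1.2],[0,0,-1.4],[0,0,-1.4],[0.1,0.4,-1.0],[0.4,1.0,-0.5],[0.6,1.6,0],[0.7,2,0],[0.8,2,0]], dr=[[0,0,0],[0,0,0],[0,0,0],[0,0,0],[0,0,0],[0,0,0],[0,0,0],[0,0,0],[0,0,0],[0,0,0]])

```text
time_s: 17.07
ee_pos: [0.4909, -0.131, 0.2007]
tcp_rot: [[-0.0, 1.0, -0.0], [1.0, 0.0, 0.0], [0.0, -0.0, -1.0]]
wrist_force: [0.6, -0.1, -5.1]
opening: 0.0195
grip_force: 78.6
```

Request:
step_arm(linear=[[0.8,2.2,0],[0.8,2.4,0],[0.9,2.4,0],[0.9,2.4,0],[0.8,2.1,0],[0.6,1.5,0],[0.4,1.1,0],[0.2,0.6,0],[0,0.3,0],[0,0,0]], dr=[[0,0,0],[0,0,0],[0,0,0],[0,0,0],[0,0,0],[0,0,0],[0,0,0],[0,0,0],[0,0,0],[0,0,0]])

```text
time_s: 17.9
ee_pos: [0.64, -0.0772, 0.2002]
tcp_rot: [[-0.002, 1.0, -0.001], [1.0, 0.002, 0.0], [0.0, -0.001, -1.0]]
wrist_force: [-0.2, -0.0, -3.7]
opening: 0.0192
grip_force: 78.7
```

Request:
step_arm(linear=[[0,0,0.5],[0,0,1.0],[0,0,1.0],[0,0,1.0],[0,0,0.8],[0,0,0.5],[0,0,0.3],[0,0,0.1],[0,0,0.1],[0,0,0]], dr=[[0,0,0],[0,0,0],[0,0,0],[0,0,0],[0,0,0],[0,0,0],[0,0,0],[0,0,0],[0,0,0],[0,0,0]])

```text
time_s: 18.73
ee_pos: [0.6403, -0.0777, 0.1486]
tcp_rot: [[-0.001, 1.0, 0.001], [1.0, 0.001, -0.0], [-0.0, 0.001, -1.0]]
wrist_force: [0.9, -0.4, -4.5]
opening: 0.0191
grip_force: 78.8
```

Request:
step_arm(linear=[[0,0,0.1],[0,0,0],[0,0,0]], dr=[[0,0,0],[0,0,0],[0,0,0]])

```text
time_s: 18.98
ee_pos: [0.6401, -0.0777, 0.1476]
tcp_rot: [[-0.001, 1.0, 0.001], [1.0, 0.001, -0.0], [-0.0, 0.001, -1.0]]
wrist_force: [-0.1, 0.4, -5.6]
opening: 0.0189
grip_force: 78.8
```

Request:
step_arm(linear=[[0,0,0.1],[0,0,0.05],[0,0,0],[0,0,0]], dr=[[0,0,0],[0,0,0],[0,0,0],[0,0,0]])

```text
time_s: 19.32
ee_pos: [0.6401, -0.0777, 0.1463]
tcp_rot: [[-0.001, 1.0, 0.001], [1.0, 0.001, -0.0], [-0.0, 0.001, -1.0]]
wrist_force: [-0.6, 0.7, -0.9]
opening: 0.0194
grip_force: 79.1
```

Request:
step_arm(linear=[[0,0,0.05],[0,0,0],[0,0,0],[0,0,0],[0,0,-1],[0,0,-2],[0,0,-2.5],[0,0,-2.5],[0,0,-1.7],[0,0,0]], dr=[[0,0,0],[0,0,0],[0,0,0],[0,0,0],[0,0,0],[0,0,0],[0,0,0],[0,0,0],[0,0,0],[0,0,0]], fingers=-0.3)

```text
time_s: 20.15
ee_pos: [0.6431, -0.0783, 0.2493]
tcp_rot: [[-0.001, 1.0, 0.011], [1.0, 0.001, -0.003], [-0.003, 0.011, -1.0]]
wrist_force: [0.4, 0.6, 0.9]
opening: 0.0557
grip_force: 0.0
```

Request:
step_arm(linear=[[-1.2,-1.3,0],[-2.4,-2.3,0],[-3,-2.6,0],[-3.2,-2.7,0],[-3.2,-2.7,0],[-3.2,-2.7,0],[-2.9,-2.4,0],[-2.2,-1.8,0],[-1.2,-0.9,0],[-0.5,-0.4,0]], dr=[[0,0,0],[0,0,0],[0,0,0],[0,0,0],[0,0,0],[0,0,0],[0,0,0],[0,0,0],[0,0,0],[0,0,0]])

```text
time_s: 20.98
ee_pos: [0.4405, -0.309, 0.2414]
tcp_rot: [[0.002, 1.0, -0.001], [1.0, -0.002, 0.0], [0.0, -0.001, -1.0]]
wrist_force: [0.2, -0.4, -0.1]
opening: 0.0558
grip_force: 0.0
```

Run:
```python
from h import *
im,T=grab('wrist');P=cloud(im,T);save('pics/w5.png',im['pixels']);print(knob(P,.443,-.3075,.152))
s=status.sense();print(s['ee_pos'],s['time_s'],s['joint_positions'])
```

```text
(619, array([ 0.44799052, -0.31085446]))
[ 0.44075861 -0.30884663  0.24152731] 21.0333 [-7.41206164e-01  4.62222102e-02  1.83220023e+00 -8.69137817e-04
  1.26414858e+00 -7.39128115e-01]
```

View pics/w5.png

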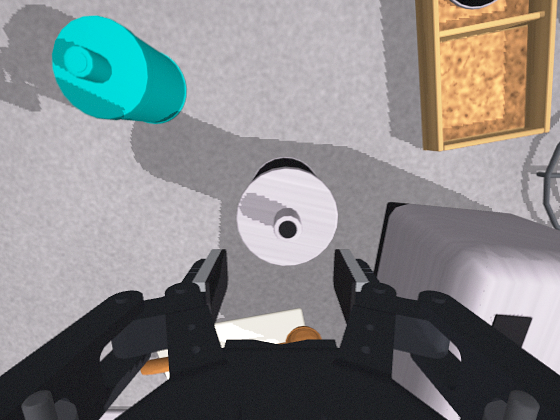

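The huge canister's knob at (287,228) is centred between the fingers. The toaster edge at (390,205) leaves about 40 mm of clearance.

Request:
step_arm(linear=[[-0.1,0.3,0.6],[0,0.2,1.2],[0,0,1.4],[0,0,1.4],[0,0,1.3],[0,0,1.1],[0,0,0.7],[0,0,0.5],[0,0,0.2],[0,0,0.1]], dr=[[0,0,0],[0,0,0],[0,0,0],[0,0,0],[0,0,0],[0,0,0],[0,0,0],[0,0,0],[0,0,0],[0,0,0]])

```text
time_s: 21.87
ee_pos: [0.4477, -0.3081, 0.157]
tcp_rot: [[-0.001, 1.0, -0.0], [1.0, 0.001, 0.0], [0.0, -0.0, -1.0]]
wrist_force: [0.2, -0.7, 0.5]
opening: 0.0553
grip_force: 0.0
```

Request:
step_arm(linear=[[0,0,0],[0,0,0],[0,0,0],[0,0,0],[0,0,0],[0,0,0]], dr=[[0,0,0],[0,0,0],[0,0,0],[0,0,0],[0,0,0],[0,0,0]], fingers=1, force=90)

```text
time_s: 22.37
ee_pos: [0.4475, -0.3089, 0.1583]
tcp_rot: [[-0.001, 1.0, 0.0], [1.0, 0.001, -0.001], [-0.001, 0.0, -1.0]]
wrist_force: [-3.2, 0.1, 6.3]
opening: 0.0185
grip_force: 88.1
```

Request:
step_arm(linear=[[0,0,-0.4],[0,0,-0.8],[0,0,-1.2],[0,0,-1.4],[0,0,-1.4],[0.4,0,-1.0],[1.0,0,-0.5],[1.6,0,0],[1.8,0,0],[1.8,0.3,0]], dr=[[0,0,0],[0,0,0],[0,0,0],[0,0,0],[0,0,0],[0,0,0],[0,0,0],[0,0,0],[0,0,0],[0,0,0]])

```text
time_s: 23.2
ee_pos: [0.4491, -0.2397, 0.223]
tcp_rot: [[-0.001, 1.0, -0.002], [1.0, 0.001, 0.003], [0.003, -0.002, -1.0]]
wrist_force: [-0.3, 0.9, -6.2]
opening: 0.0187
grip_force: 88.2
```

Request:
step_arm(linear=[[1.7,0.8,0],[1.5,1.3,0],[1.1,1.8,0],[0.7,2.2,0],[0.3,2.4,0],[0,2.5,0],[0,2.5,0],[0,2.3,0],[0,2,0],[0,1.5,0]], dr=[[0,0,0],[0,0,0],[0,0,0],[0,0,0],[0,0,0],[0,0,0],[0,0,0],[0,0,0],[0,0,0],[0,0,0]])

```text
time_s: 24.03
ee_pos: [0.6439, -0.1866, 0.2224]
tcp_rot: [[-0.002, 1.0, -0.002], [1.0, 0.002, 0.002], [0.002, -0.002, -1.0]]
wrist_force: [-0.2, -0.2, -5.6]
opening: 0.0184
grip_force: 88.5
```

Request:
step_arm(linear=[[0,1,0],[0,0.6,0],[0,0.3,0],[0,0,0],[0,0,0]], dr=[[0,0,0],[0,0,0],[0,0,0],[0,0,0],[0,0,0]])

```text
time_s: 24.45
ee_pos: [0.6614, -0.1884, 0.2235]
tcp_rot: [[-0.001, 1.0, -0.002], [1.0, 0.001, 0.001], [0.001, -0.002, -1.0]]
wrist_force: [0.4, 1.0, -5.0]
opening: 0.0185
grip_force: 88.5
```

Run:
```python
from h import *
im,T=grab('wrist');save('pics/w6.png',im['pixels'])
s=status.sense();print(s['ee_pos'],s['time_s'],s['wrist_force'])
```

```text
[ 0.66141597 -0.18866747  0.22374288] 24.5 [ 1.48559768  0.60267087 -5.21284198]
```

View pics/w6.png

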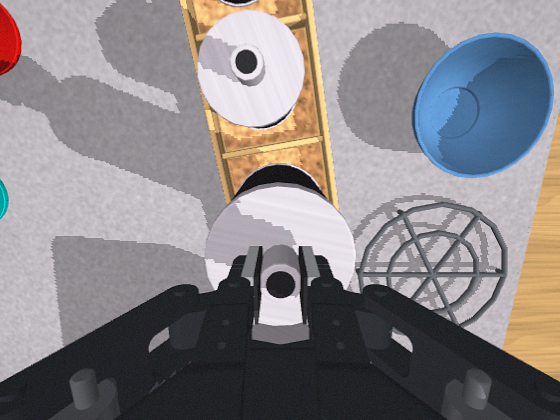

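Large stands upright in bay_3 at (250,70), and huge is held over bay_4. Next I lower it.

Request:
step_arm(linear=[[-0.1,0,0.5],[0,0,1.0],[0,0,1.0],[0,0,1.0],[0,0,0.7],[0,0,0.5],[0,0,0.3],[0,0,0.1],[0,0,0.1],[0,0,0]], dr=[[0,0,0],[0,0,0],[0,0,0],[0,0,0],[0,0,0],[0,0,0],[0,0,0],[0,0,0],[0,0,0],[0,0,0]])

```text
time_s: 25.33
ee_pos: [0.6627, -0.1902, 0.1726]
tcp_rot: [[-0.001, 1.0, 0.001], [1.0, 0.001, -0.0], [-0.0, 0.001, -1.0]]
wrist_force: [-0.1, -0.3, -4.8]
opening: 0.0188
grip_force: 88.6
```

Request:
step_arm(linear=[[0,0,0.1],[0,0,0],[0,0,0]], dr=[[0,0,0],[0,0,0],[0,0,0]])

```text
time_s: 25.58
ee_pos: [0.6625, -0.1902, 0.1716]
tcp_rot: [[-0.001, 1.0, 0.001], [1.0, 0.001, -0.0], [-0.0, 0.001, -1.0]]
wrist_force: [-0.1, -0.3, -4.5]
opening: 0.0187
grip_force: 88.6
```

Request:
step_arm(linear=[[0,0,0.1],[0,0,0.1],[0,0,0.05],[0,0,0]], dr=[[0,0,0],[0,0,0],[0,0,0],[0,0,0]])

```text
time_s: 25.92
ee_pos: [0.6625, -0.1903, 0.1694]
tcp_rot: [[-0.001, 1.0, 0.0], [1.0, 0.001, -0.0], [-0.0, 0.0, -1.0]]
wrist_force: [-1.7, -0.5, -1.1]
opening: 0.0187
grip_force: 88.9
```

Contact. I'll release and retreat upward.

Request:
step_arm(linear=[[0,0,0.05],[0,0,0],[0,0,0],[0,0,0],[0,0,-1],[0,0,-2],[0,0,-2.5],[0,0,-2.5],[0,0,-1.5],[0,0,0]], dr=[[0,0,0],[0,0,0],[0,0,0],[0,0,0],[0,0,0],[0,0,0],[0,0,0],[0,0,0],[0,0,0],[0,0,0]], fingers=-0.3)

```text
time_s: 26.75
ee_pos: [0.6652, -0.1912, 0.2704]
tcp_rot: [[-0.001, 1.0, 0.01], [1.0, 0.001, -0.004], [-0.004, 0.01, -1.0]]
wrist_force: [0.4, -0.3, 1.0]
opening: 0.0555
grip_force: 0.0
```

Request:
step_arm(linear=[[0,-1.5,0],[0,-3,0],[0,-3.5,0],[0,-3.5,0],[0,-3.5,0],[0,-3,0],[0,-2,0],[0,-1,0],[0,0,0],[0,0,0]], dr=[[0,0,0],[0,0,0],[0,0,0],[0,0,0],[0,0,0],[0,0,0],[0,0,0],[0,0,0],[0,0,0],[0,0,0]])

```text
time_s: 27.58
ee_pos: [0.4527, -0.1905, 0.2633]
tcp_rot: [[-0.0, 1.0, 0.001], [1.0, 0.0, -0.0], [-0.0, 0.001, -1.0]]
wrist_force: [0.3, -1.0, -0.1]
opening: 0.0554
grip_force: 0.0
```

Run:
```python
from h import *
im,T=grab('top');P=cloud(im,T)
for x,y,z in((.5997,.1462,.097),(.6203,.0341,.119),(.6409,-.0781,.141),(.6615,-.1902,.163)):
    m=(P[...,2]>z-.01)&(P[...,2]<z+.01)&(np.hypot(P[...,0]-x,P[...,1]-y)<.06);print(m.sum(),(P[m].mean(0)-[x,y,z]).round(4) if m.any() else 0)
a=im['pixels'][115:265,140:400]
im,T=grab('scene');b=im['pixels'][120:310,150:420]
f=lambda q:cv2.resize(q,(600,300 if 0 else int(600*q.shape[0]/q.shape[1])))
a,b=cv2.resize(a,(500,288)),cv2.resize(b,(430,300));save('pics/end.png',np.vstack([a,np.pad(b,((0,0),(0,70),(0,0)))]))
```

```text
33 [-0.0033 -0.0002  0.0004]
35 [-0.0025 -0.      0.0009]
35 [-0.0037 -0.0004  0.0003]
38 [-0.0019  0.0005 -0.0009]
```

View pics/end.png

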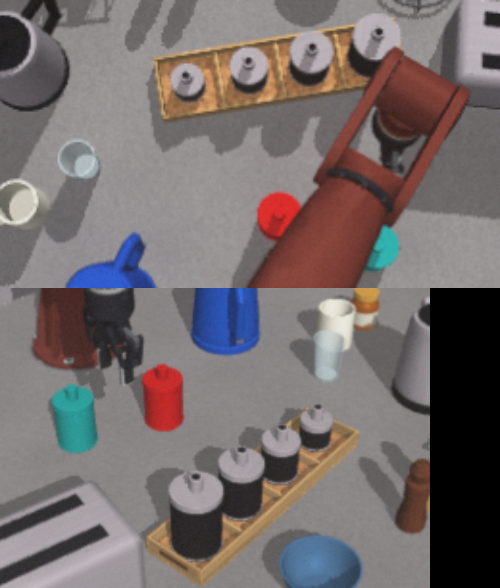

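All four canisters stand upright on their pads in rising order, from tiny at (187,82) by the kettle to huge at (376,45) by the toaster. The tumbler at (78,160) is still standing.

```bash
python3 -c "
from cell import ctrl
print(ctrl.job_done())"
```

```text
the job is handed in; nothing more can be done
None
```

The job is handed in: all four canisters stand upright in the caddy in size order, smallest by the kettle and largest by the toaster, each within about 4 mm of its compartment's middle as measured from the top camera, and the tumbler was never touched; I did not get a verdict back from the judge.

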